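# Weigh out the coreless chokes by feel

## Robot

A 6-joint arm with a two-finger parallel gripper is mounted at the origin on the work surface. World frame = base frame: x ahead of the robot, y to its left, z up, the work surface at z = 0. Lengths are in m, angles in rad, forces in N, time in s.
With the tool pointing down it reaches from about 0.225 to 0.875 m from the base axis. Payload 3.4 kg.
Tool frame: the origin (TCP) lies between the finger pads; the fingertips stand 17 mm ahead of it and the grasp point (between the pads) lies 2 mm behind it; y points along the fingers, z is the direction in which the jaws open and shut, and the axes are right-handed (so a half turn about y gives the same grasp; the last joint's range is limited). The gripper opens to 85 mm and grips with 20 to 120 N. Pads are 22 mm wide; open, the fingers measure 114 mm over their backs; the gripper's body (76 mm by 85 mm) begins 54 mm behind the grasp point. The pads swing forward as they close: fully open they stand 13 mm farther back than shut.
Start: joints at [1.142, 0.276, 1.505, -0, 1.361, -0.121], TCP at [0.174, 0.548, 0.248] pointing down, gripper open.
Joint ranges: [-2.89, 2.89], [-0.75, 2.08], [0.22, 2.7], [-1.18, 4.32], [0.11, 2.71], [-2.7, 2.7]. Speed limits (rad/s): [2.57, 2.57, 3.14, 3.14, 3.14, 3.14].

## Interface

Orientations are given as a unit quaternion [w, x, y, z].
In Python, from rig import manip, get_image, camera_model, sign_off, spot_in, silhouettes, spot_point gives the robot as it stands.
- The arm moves only by the tool jog_arm, never from a script. Its argument "targets" is a list of rows, each a list of 3 entries, a list of its own where there are three numbers: the finger opening in m, from 0 to 0.0854, then the shift along the world's x, y, z in m, then the turn about the world's z in rad. In form: [[claw, [x, y, z], spin], ...]. A call has 1 to 10 rows; each row shifts and turns the commanded pose from where the row before left it; what a row does not reach is not made up. A row lasts 1/8 s, in which the tool goes at most 62.5 mm and 10.7 degrees, less where a joint would pass 70% of its speed; a pose out of reach is approached as far as the arm can. A call with a gripper value outside its range is refused whole. The fingers move at their own pace and stop on an object; "force" is the grip in N (left out, the last holds). Time passes only in rows, so rows that do not move let the fingers close. It gives the time, the measured TCP pose, the force and the opening at its end, in the units of the state.
- manip.get_state(): the state, without advancing time (a new reading comes with each control period).
- get_image(name): name is "side" or "top" or "wrist"; returns (picture, depth): 400x640x3 uint8, red, green, blue; 400x640 float32, m along the optical axis (not along the pixel's ray), 0 where there is no reading.
- camera_model(name): a dict with "mtx" (3x3 intrinsics, pixels), "world_from_camera" (4x4, takes a point from camera to world coordinates). Camera axes: x right, y up, looking along -z (the intrinsics and any distortion apply to the point x, -y, -z); pixel columns grow to the right and rows downward; lengths in m; the calibration is good to about 2 mm. A picture is of the moment at which its call begins: read the wrist's pose just before it. camera_model takes no time and is no camera call; for the wrist camera it gives the pose at the moment of the call.
- sign_off(): hands the job in, once; it reports no verdict.
Trained networks look in the newest picture that a camera, given by its name, has taken for a name from the list of things; names that differ only in an ending like _2 or _b are one class to them, and where a whole thing is asked for, a point or a joint stands for the part that bears it (a point fixed in the world has none). Each returns a list of dicts, best first, with "score" (0 to 1); they miss things now and then, are a little off and sometimes report something else, mostly with a low value. They report only what shows in the picture. A call takes as long as a camera call. They do not tell look-alikes from the thing itself.
- spot_in(name, camera): "position" ([column, row] in pixels, amid what is visible of it).
- silhouettes(name, camera): "mask" (400x640 bool, what is visible of it) and "position" ([column, row] in pixels, amid what is visible of it).
- spot_point(name, camera): "position" ([column, row] in pixels: a listed point, or the origin of a listed thing).
The state is a dict: "clock": time; "qpos": joint angles; "qd": joint speeds; "effort": joint torques, N m; "position": TCP position; "ee_rot": TCP orientation; "contact_force": force on the tool from outside, world axes, zero at the start; "moment": the same for the moment, N m; "width": finger opening in m.
Only numpy, scipy, OpenCV 4.12 (cv2) and the standard library are available. Lean on these libraries where they do the work, as an engineer would, in place of code of your own. Each camera call takes 0.05 s, during which the arm holds its last target.

## Task

Two of the four look-alike sealed chokes on the blue mat were closed up without their copper core and are clearly lighter. Lift them to feel which they are, drop the two light ones into the red reject box and leave the two heavy ones standing upright on the mat. Do not knock the spool, nut, tools, jar or mug about.

Things in the scene. Friction and masses are not known exactly. Their poses are not given: they have to be found in the camera images.
- choke_a: sealed choke in a square grey can, 44 x 44 mm, 70 mm tall, two brass pins reach 11 mm above the lid. Origin: centre of its underside; z up, x and y square to its sides. The four look alike and stand upright on the mat, over 45 mm apart. Any two are complete (460 to 580 g), the other two lack the core (210 to 230 g). Rigid; grip firmly across two opposite sides
- choke_b: like choke_a in every visible way: 44 x 44 x 70 mm can, origin at the centre of its underside; complete or coreless, see choke_a
- choke_c: like choke_a in every visible way: 44 x 44 x 70 mm can, origin at the centre of its underside; complete or coreless, see choke_a
- choke_d: like choke_a in every visible way: 44 x 44 x 70 mm can, origin at the centre of its underside; complete or coreless, see choke_a
- choke_a_mid (a point): middle of choke_a's can, 35 mm above its underside
- choke_b_mid (a point): middle of choke_b's can, 35 mm above its underside
- choke_c_mid (a point): middle of choke_c's can, 35 mm above its underside
- choke_d_mid (a point): middle of choke_d's can, 35 mm above its underside
- mat: dark blue bench mat, fixed, 300 mm (its x) x 260 mm (its y), 4 mm thick; origin at the centre of its underside, its top is 4 mm above the bench
- reject: red open reject box, fixed to the bench, outside 220 mm (its x) x 160 mm (its y) x 90 mm high, walls and floor 5 mm; origin at the centre of its underside. It stands to the left or right of the mat
- spool: bystander: small aluminium spool standing on the mat's far (+x) strip, 44 mm diameter, 30 mm high; origin under its centre
- nut: bystander: round brass nut on the mat between the four chokes, 18 mm diameter, 12 mm high; origin under its centre
- driver: bystander: screwdriver with orange handle lying at the left of the bench, about 200 mm long; origin underneath it
- wrench: bystander: steel wrench lying at the left of the bench, about 180 mm long; origin underneath it
- flux_tin: bystander: amber jar with black cap at the right, 60 mm diameter, 55 mm high; origin under its centre
- mug: bystander: white mug at the right, 80 mm diameter, 85 mm high; origin under its centre
Not all that is in view belongs to the job. What is shaped like the choke_c but brown, green or pink is not meant.

How it is judged:
By the outcome, as a careful person would: the job done as asked, in the order asked, and still so for the second after the job is handed in, with the robot touching nothing.
It also fails if it takes over 72 s, if anything falls off the work surface, if the arm or the gripper's body presses on something with over 40 N, if the wrist force passes 120 N, or if a joint passes its speed limit or range.

## Working session

There is one attempt and no reset: what is moved stays moved. The work goes in short steps, Python scripts to look and compute and a tool call to move; the robot and the scene stay as the last step left them, time stands still between calls to the robot, and variables do not carry over. Pictures are saved under pics/ and viewed, and the job is handed in when it is done.

Besides the shell and the picture viewer there is one more tool, called after "Call:" in YAML: its name, and indented under it one key for each argument. jog_arm: Moves the arm, as the interface text tells. Its arguments: {"type":"object","properties":{"targets":{"type":"array","items":{"type":"array"}},"force":{"type":"number"}},"required":["targets"]}

```bash
mkdir -p pics; ls; python3 - <<'E'
from rig import *
import cv2,numpy as np
s=manip.get_state(); print(s)
for n in ["top","side"]:
    im,d=get_image(n); cv2.imwrite(f"pics/{n}0.png",im[:,:,::-1]); np.savez(f"pics/{n}0.npz",im=im,d=d)
    c=camera_model(n); print(n,c)
    for t in ["choke_a","reject"] + (["mat","nut","spool"] if n=="top" else []):
        print(t,[(np.round(r["position"]),round(r["score"],2)) for r in spot_in(t,n)])
E
```

```text
pics
{'clock': 0.0, 'qpos': array([ 1.14201951e+00,  2.76610354e-01,  1.50615904e+00, -1.83760205e-05,
        1.36066601e+00, -1.21001829e-01]), 'qd': array([-0.00027934, -0.00110529,  0.00021192, -0.00093715,  0.00106317,
        0.0001262 ]), 'effort': array([ 9.45823231e-04, -4.16768432e+01, -2.45800620e+01, -3.15378547e-04,
        1.10488309e-02, -6.80987725e-06]), 'position': array([0.17399352, 0.54752079, 0.24742058]), 'ee_rot': array([-0.6981218 ,  0.69937935, -0.10855526,  0.10821379]), 'contact_force': array([-0.27542527, -0.02474625,  1.07657776]), 'moment': array([ 0.03399374, -0.06969471,  0.01617   ]), 'width': 0.08567086337313667}
top {'mtx': array([[449.04407963,   0.        , 315.08879658],
       [  0.        , 449.04407963, 202.8963161 ],
       [  0.        ,   0.        ,   1.        ]]), 'world_from_camera': array([[ 0.0270462 ,  0.9889023 , -0.1460847 ,  0.22060188],
       [-0.9996043 ,  0.02562501, -0.01160195, -0.02241952],
       [-0.00772978,  0.14634068,  0.98920405,  1.61444075],
       [ 0.        ,  0.        ,  0.        ,  1.        ]])}
choke_a [(a
[... 383 characters left out ...]
 array([[423.11305992,   0.        , 324.386899  ],
       [  0.        , 423.11305992, 206.98483965],
       [  0.        ,   0.        ,   1.        ]]), 'world_from_camera': array([[ 0.98403666,  0.11829962, -0.13295508,  0.28103467],
       [-0.1767756 ,  0.56348557, -0.80699095, -1.09067953],
       [-0.02054846,  0.8176119 ,  0.57540294,  0.82365338],
       [ 0.        ,  0.        ,  0.        ,  1.        ]])}
choke_a [(array([365., 228.]), 0.93), (array([274., 274.]), 0.89), (array([326., 262.]), 0.86), (array([322., 232.]), 0.75), (array([246., 315.]), 0.69), (array([370., 258.]), 0.67), (array([325., 210.]), 0.66), (array([294., 311.]), 0.65)]
reject [(array([344., 171.]), 0.88)]
```

```bash
python3 - <<'E'
import cv2
a=cv2.imread("pics/top0.png")[130:300,210:460]; cv2.imwrite("pics/t1.png",cv2.resize(a,None,fx=3,fy=3,interpolation=cv2.INTER_CUBIC))
a=cv2.imread("pics/side0.png")[130:340,200:450]; cv2.imwrite("pics/s1.png",cv2.resize(a,None,fx=2.8,fy=2.8,interpolation=cv2.INTER_CUBIC))
E
```

```text
(no output)
```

View pics/top0.png

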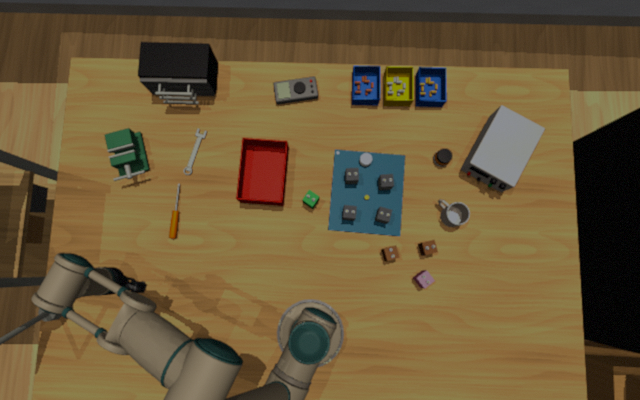

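View pics/t1.png

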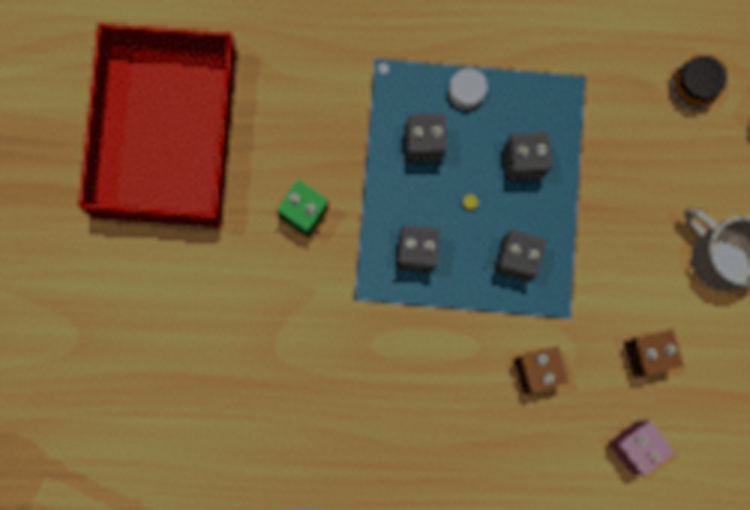

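View pics/s1.png

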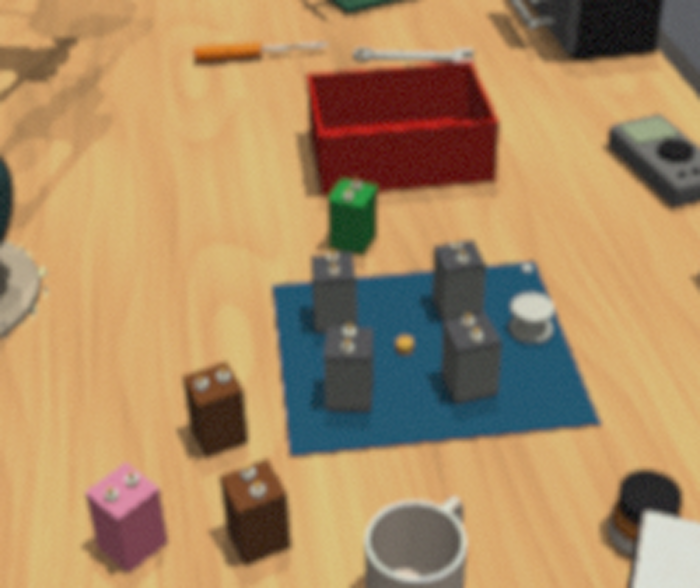

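Four grey cans stand on the mat, at top-view pixels (352,176), (386,181), (349,212) and (384,215). The look-alikes to leave alone are brown (390,254) and (428,248), pink (425,280) and green (311,200). The red box is at (262,174), on the left.

```bash
cat > h.py <<'E'
import numpy as np,cv2
from rig import *
def cloud(d,c):
    M=c["mtx"];v,u=np.mgrid[0:d.shape[0],0:d.shape[1]]
    x=(u-M[0,2])/M[0,0]*d;y=(v-M[1,2])/M[1,1]*d
    P=np.stack([x,-y,-d,np.ones_like(d)],-1)@c["world_from_camera"].T
    return P[...,:3]
def backz(px,c,z):
    M=c["mtx"];T=c["world_from_camera"]
    r=np.array([(px[0]-M[0,2])/M[0,0],-(px[1]-M[1,2])/M[1,1],-1.]);r=T[:3,:3]@r
    o=T[:3,3];return o+r*(z-o[2])/r[2]
E
python3 - <<'E'
from h import *
c=camera_model("top");f=np.load("pics/top0.npz");P=cloud(f["d"],c)
for n,p in dict(A=(352,175),B=(386,180),C=(349,211),D=(384,214),green=(311,198),nut=(367,197),spool=(366,159),brown=(390,254),mug=(457,213)).items():
    u,v=p;q=P[v-2:v+3,u-2:u+3].reshape(-1,3);print(n,np.median(q,0).round(4))
for p in [(243,139),(288,141),(285,204),(239,198)]: print("box",backz(p,c,.09).round(3))
for p in [(335,150),(405,155),(400,236),(329,230)]: print("mat",backz(p,c,.004).round(3))
E
```

```text
A [ 0.5498 -0.1306  0.0763]
B [ 0.5347 -0.2492  0.0755]
C [ 0.4231 -0.1222  0.0739]
D [ 0.4156 -0.2431  0.0751]
green [0.4656 0.0104 0.0715]
nut [ 0.4833 -0.1905  0.0115]
spool [ 0.619  -0.183   0.0342]
brown [ 0.279  -0.2644  0.0715]
mug [ 0.4345 -0.5155  0.0062]
box [0.666 0.255 0.09 ]
box [0.662 0.096 0.09 ]
box [0.439 0.099 0.09 ]
box [0.456 0.258 0.09 ]
mat [ 0.657 -0.072  0.004]
mat [ 0.645 -0.329  0.004]
mat [ 0.347 -0.311  0.004]
mat [ 0.361 -0.056  0.004]
```

```bash
python3 - <<'E'
from h import *
from scipy.spatial.transform import Rotation as R
q=manip.get_state()["ee_rot"];r=R.from_quat([q[1],q[2],q[3],q[0]]).as_matrix();print(r.round(3), np.degrees(np.arctan2(r[1,2],r[0,2])))
c=camera_model("wrist");T=c["world_from_camera"];print(T.round(3),c["mtx"].round(1)); print(r.T@(T[:3,3]-manip.get_state()["position"]))
E
```

```text
[[ 0.953 -0.     0.303]
 [-0.303 -0.     0.953]
 [ 0.    -1.    -0.   ]] 72.3628147010008
[[ 0.304 -0.913 -0.271  0.104]
 [ 0.953  0.292  0.086  0.57 ]
 [ 0.    -0.284  0.959  0.374]
 [ 0.     0.     0.     1.   ]] [[301.9   0.  319.3]
 [  0.  301.9 201. ]
 [  0.    0.    1. ]]
[-0.07334497 -0.12576051  0.00024396]
```

Call:
jog_arm:
  targets:
    - [0.085,[0.022,-0.056,0.01],0]
    - [0.085,[0.022,-0.056,0.01],0]
    - [0.085,[0.022,-0.056,0.01],0]
    - [0.085,[0.022,-0.056,0.01],0]
    - [0.085,[0.022,-0.056,0.01],0]
    - [0.085,[0.022,-0.056,0.01],0]
    - [0.085,[0.022,-0.056,0.01],0]
    - [0.085,[0.022,-0.056,0.01],0]
    - [0.085,[0.022,-0.056,0.01],0]
    - [0.085,[0.022,-0.056,0.01],0]

```text
clock: 1.7
position: [0.3945, -0.0139, 0.3491]
ee_rot: [0.699, -0.699, 0.108, -0.109]
contact_force: [1.4, 0.8, 0.9]
width: 0.0848
```

Call:
jog_arm:
  targets:
    - [0.085,[0.01,-0.058,0.0],0.08]
    - [0.085,[0.01,-0.058,0.0],0.08]
    - [0.085,[0.01,-0.058,0.0],0.08]
    - [0.085,[0,0,0],0]
    - [0.085,[0,0,0],0]

```text
clock: 2.33
position: [0.4239, -0.1856, 0.3481]
ee_rot: [0.707, -0.706, 0.025, -0.024]
contact_force: [0.4, 0.7, 0.0]
width: 0.085
```

```bash
python3 - <<'E'
from h import *
print(manip.get_state()["clock"])
c=camera_model("wrist");im,d=get_image("wrist");np.savez("pics/w0.npz",im=im,d=d,mtx=c["mtx"],T=c["world_from_camera"])
cv2.imwrite("pics/w0.png",im[:,:,::-1])
for s in silhouettes("choke_a","wrist"):
    m=s["mask"].astype(bool);P=cloud(d,c)
    q=P[m&(d>0)]; print(s["score"],np.round(s["position"]),m.sum(), np.median(q,0).round(3))
    top=q[abs(q[:,2]-.074)<.006]
    if len(top)>50:
        r=cv2.minAreaRect(top[:,:2].astype(np.float32)*1000);print("  ",np.round(r[0],1),np.round(r[1],1),round(r[2],1),top.mean(0).round(4),len(top))
E
```

```text
2.325
0.91 [360. 160.] 1410 [ 0.417 -0.127  0.074]
   [ 419.6 -124.8] [44.3 43.4] 85.5 [ 0.419  -0.1252  0.0743] 1066
0.83 [358. 242.] 1385 [ 0.54  -0.133  0.073]
   [ 553.  -131.5] [45.4 44. ] 2.9 [ 0.5509 -0.1317  0.074 ] 841
0.72 [248.  60.] 1842 [ 0.285 -0.266  0.07 ]
   [ 282.5 -270. ] [44.1 44. ] 16.4 [ 0.2823 -0.2694  0.0705] 1351
0.72 [155.   8.] 1219 [ 0.215 -0.377  0.041]
   [ 219.1 -386.9] [32.2 16.6] 85.1 [ 0.2167 -0.3864  0.07  ] 251
0.63 [155.  88.] 2341 [ 0.306 -0.389  0.069]
   [ 305.1 -400.5] [44.4 45. ] 15.8 [ 0.3049 -0.3996  0.0704] 1285
0.61 [278. 236.] 1503 [ 0.524 -0.251  0.073]
   [ 533.7 -253.1] [45.1 44.7] 5.8 [ 0.5319 -0.2526  0.074 ] 883
0.61 [456. 180.] 1596 [0.46  0.002 0.069]
   [465.1  11.2] [44.5 43.6] 57.9 [0.4645 0.0107 0.0706] 971
0.58 [279. 160.] 1426 [ 0.411 -0.243  0.074]
   [ 414.5 -244.6] [44.2 44.1] 75.9 [ 0.4139 -0.2442  0.0742] 1072
0.19 [102. 181.] 4964 [ 0.424 -0.494  0.055]
   [ 422.8 -485.3] [94.7 76.4] 79.5 [ 0.4268 -0.4908  0.0738] 899
```

View pics/w0.png

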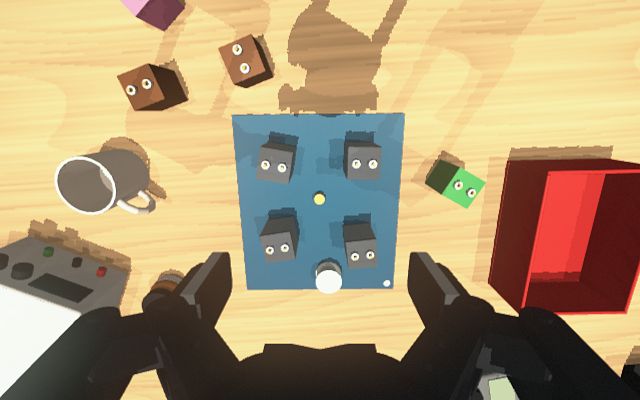

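Call:
jog_arm:
  targets:
    - [0.085,[-0.004,0.06,0],-0.01]
    - [0.085,[0,0.001,-0.055],0]
    - [0.085,[0,0,-0.06],0]
    - [0.085,[0,0,-0.06],0]
    - [0.085,[0,0,-0.05],0]
    - [0.085,[0,0,0],0]

```text
clock: 3.18
position: [0.4173, -0.1223, 0.1211]
ee_rot: [0.708, -0.705, 0.029, -0.024]
contact_force: [0.2, 0.0, 0.7]
width: 0.0849
```

```bash
python3 - <<'E'
from h import *
print(manip.get_state()["position"])
im,d=get_image("wrist");cv2.imwrite("pics/w1.png",im[:,:,::-1])
E
```

```text
[ 0.41726043 -0.122296    0.12105345]
```

View pics/w1.png

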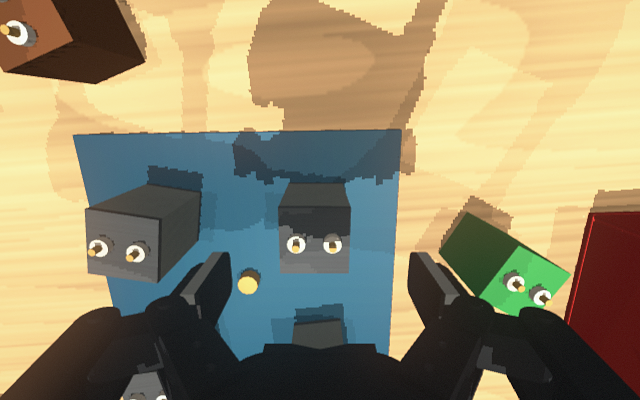

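Call:
jog_arm:
  targets:
    - [0.085,[0.002,-0.002,-0.04],0]
    - [0.085,[0,0,-0.036],0]
    - [0.085,[0,0,0],0]
    - [0.04,[0,0,0],0]
    - [0.04,[0,0,0],0]
    - [0.04,[0,0,0],0]
    - [0.04,[0,0,0],0]
  force: 60

```text
clock: 4.1
position: [0.4237, -0.1274, 0.0492]
ee_rot: [-0.706, 0.707, -0.026, 0.029]
contact_force: [-0.1, 1.0, 8.0]
width: 0.0435
```

```bash
python3 - <<'E'
from h import *
print(manip.get_state())
E
```

```text
{'clock': 4.1, 'qpos': array([-4.50082576e-01,  2.95319941e-01,  2.06893710e+00,  8.78330656e-04,
        7.73340466e-01, -1.94337480e+00]), 'qd': array([-0.00022759, -0.00209138,  0.00095202, -0.00031454,  0.0010982 ,
       -0.00156477]), 'effort': array([-5.69051486e-01, -3.06085467e+01, -1.41000491e+01, -2.85391342e-01,
       -2.60403519e-01,  1.38205674e-02]), 'position': array([ 0.42372828, -0.12741456,  0.04922533]), 'ee_rot': array([-0.70620031,  0.70693136, -0.02623495,  0.02899812]), 'contact_force': array([-0.07037068,  0.98815688,  7.95157643]), 'moment': array([0.18669431, 0.00285554, 0.0189519 ]), 'width': 0.043539285448466886}
```

Call:
jog_arm:
  targets:
    - [0.04,[0,0,0.02],0]
    - [0.04,[0,0,0.03],0]
    - [0.04,[0,0,0],0]
    - [0.04,[0,0,0],0]

```text
clock: 4.6
position: [0.4218, -0.1268, 0.0971]
ee_rot: [0.707, -0.706, 0.028, -0.027]
contact_force: [-0.7, -0.4, -2.1]
width: 0.0436
```

Call:
jog_arm:
  targets:
    - [0.04,[0,0,0],0]

```text
clock: 4.72
position: [0.4214, -0.1266, 0.0964]
ee_rot: [0.707, -0.706, 0.028, -0.027]
contact_force: [-1.1, 0.3, -2.3]
width: 0.0432
```

Call:
jog_arm:
  targets:
    - [0.04,[0,0,0],0]

```text
clock: 4.85
position: [0.4217, -0.1267, 0.0965]
ee_rot: [0.707, -0.706, 0.028, -0.027]
contact_force: [0.4, 0.1, -2.7]
width: 0.0434
```

Call:
jog_arm:
  targets:
    - [0.04,[0,0,0],0]

```text
clock: 4.97
position: [0.422, -0.1269, 0.0968]
ee_rot: [0.707, -0.706, 0.028, -0.027]
contact_force: [0.4, -0.1, -2.8]
width: 0.0432
```

```bash
cat > wt.py <<'E'
from h import *
L=[];E=[]
for i in range(14):
    get_image("top");s=manip.get_state();L.append(s["contact_force"]);E.append(s["effort"])
L=np.array(L);print(s["clock"],s["position"].round(4),L.mean(0).round(2),L.std(0).round(2)/14**.5,np.mean(E,0).round(3),s["qpos"].round(3),s["width"])
E
python3 wt.py
```

```text
5.675 [ 0.4222 -0.127   0.0973] [ 0.05 -0.02 -2.28] [0.12026756 0.13095801 0.12561278] [-1.0000e-03 -3.3021e+01 -1.8829e+01 -1.0000e-03  7.0000e-03  0.0000e+00] [-0.45   0.224  2.007  0.     0.911 -1.943] 0.04331710307164441
```

```bash
python3 - <<'E'
from h import *
for k in ["top0","w0"]:
    f=np.load(f"pics/{k}.npz");im=f["im"].astype(int);c=camera_model("top") if k=="top0" else dict(mtx=f["mtx"],world_from_camera=f["T"])
    P=cloud(f["d"],c);m=(im[...,0]>2.5*im[...,1])&(im[...,0]>60)&(f["d"]>0)
    q=P[m];
    print(k,m.sum())
    for lo,hi in((.0,.02),(.08,.1)):
        t=q[(q[:,2]>lo)&(q[:,2]<hi)];print(lo,len(t),np.percentile(t[:,:2],[1,50,99],axis=0).round(3),cv2.minAreaRect(t[:,:2].astype(np.float32)*1000))
E
```

```text
top0 2449
0.0 1887 [[0.47  0.116]
 [0.566 0.189]
 [0.663 0.26 ]] ((567.0211791992188, 198.30860900878906), (164.40264892578125, 197.85397338867188), 87.32601928710938)
0.08 298 [[0.448 0.101]
 [0.538 0.183]
 [0.669 0.266]] ((559.0205078125, 183.76690673828125), (160.322509765625, 217.95828247070312), 87.1292495727539)
w0 19611
0.0 7078 [[0.45  0.101]
 [0.563 0.221]
 [0.665 0.263]] ((556.455810546875, 182.61270141601562), (158.74752807617188, 218.70059204101562), 87.1332778930664)
0.08 2640 [[0.445 0.1  ]
 [0.578 0.149]
 [0.668 0.259]] ((557.3086547851562, 183.23179626464844), (161.3965301513672, 220.3516387939453), 86.89291381835938)
```

Call:
jog_arm:
  targets:
    - [0.04,[0,0,0.045],0]
    - [0.04,[0,0,0.05],0]
    - [0.04,[0.03,0.05,0.01],0]
    - [0.04,[0.03,0.05,0],0]
    - [0.04,[0.03,0.05,0],0]
    - [0.04,[0.03,0.05,0],0]
    - [0.04,[0.03,0.05,0],0]
    - [0.04,[0.03,0.05,0],0]
    - [0.04,[0,0,0],0]

```text
clock: 6.8
position: [0.604, 0.1768, 0.2014]
ee_rot: [0.707, -0.706, 0.026, -0.026]
contact_force: [-0.6, -1.2, -2.6]
width: 0.043
```

Call:
jog_arm:
  targets:
    - [0.04,[0,0.004,-0.05],0]
    - [0.04,[0,0,-0.05],0]
    - [0.04,[0,0,-0.03],0]
    - [0.04,[0,0,-0.015],0]
    - [0.04,[0,0,0],0]
    - [0.06,[0,0,0],0]
    - [0.06,[0,0,0],0]
    - [0.06,[0,0,0],0]

```text
clock: 7.8
position: [0.603, 0.1772, 0.0587]
ee_rot: [0.707, -0.706, 0.027, -0.028]
contact_force: [0.9, 0.4, 0.6]
width: 0.0597
```

Call:
jog_arm:
  targets:
    - [0.06,[0,0,0.06],0]
    - [0.06,[0,0,0.06],0]
    - [0.06,[0,0,0.03],0]
    - [0.085,[-0.009,-0.052,0],0.065]
    - [0.085,[-0.009,-0.052,0],0.065]
    - [0.085,[-0.009,-0.052,0],0]
    - [0.085,[-0.009,-0.052,0],0]
    - [0.085,[-0.009,-0.052,0],0]
    - [0.085,[-0.006,-0.051,-0.02],0]
    - [0.085,[0,0,0],0]

```text
clock: 9.05
position: [0.55, -0.1371, 0.1865]
ee_rot: [-0.707, 0.707, 0.016, -0.017]
contact_force: [0.6, -0.2, 0.2]
width: 0.085
```

```bash
python3 - <<'E'
from h import *
print(manip.get_state()["position"],manip.get_state()["contact_force"])
im,d=get_image("wrist");cv2.imwrite("pics/w2.png",im[:,:,::-1])
E
```

```text
[ 0.54995619 -0.13712845  0.18646308] [ 0.59624648 -0.21763006  0.17108482]
```

View pics/w2.png

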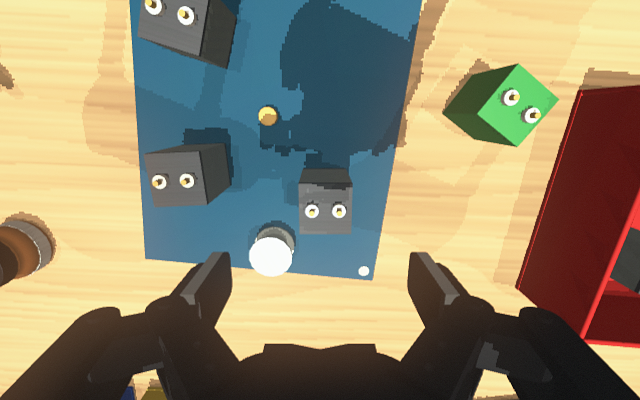

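Call:
jog_arm:
  targets:
    - [0.085,[0.002,0.005,-0.05],0]
    - [0.085,[0,0,-0.05],0]
    - [0.085,[0,0,-0.03],0]
    - [0.085,[0,0,-0.01],0]
    - [0.085,[0,0,0],0]
    - [0.04,[0,0,0],0]
    - [0.04,[0,0,0],0]
    - [0.04,[0,0,0],0]
    - [0.04,[0,0,0],0]
  force: 60

```text
clock: 10.22
position: [0.5545, -0.1303, 0.049]
ee_rot: [-0.706, 0.708, 0.02, -0.017]
contact_force: [-0.6, -3.6, 6.4]
width: 0.0438
```

Call:
jog_arm:
  targets:
    - [0.04,[0,0,0.02],0]
    - [0.04,[0,0,0.03],0]
    - [0.04,[0,0,0],0]
    - [0.04,[0,0,0],0]
    - [0.04,[0,0,0],0]

```text
clock: 10.85
position: [0.552, -0.1286, 0.0957]
ee_rot: [0.707, -0.706, -0.017, 0.02]
contact_force: [0.4, 0.7, -5.3]
width: 0.0437
```

```bash
python3 wt.py
```

```text
11.55 [ 0.5533 -0.129   0.0974] [-0.09  0.09 -5.41] [0.11492233 0.12294017 0.13897585] [ 1.0000e-03 -4.6774e+01 -2.1705e+01 -0.0000e+00  1.5000e-02  0.0000e+00] [-0.352  0.389  1.741  0.     1.012 -1.975] 0.043282067400874515
```

Call:
jog_arm:
  targets:
    - [0.04,[0,0,-0.03],0]
    - [0.04,[0,0,-0.013],0]
    - [0.04,[0,0,-0.003],0]
    - [0.04,[0,0,-0.002],0]
    - [0.04,[0,0,0],0]
    - [0.04,[0,0,0],0]

```text
clock: 12.3
position: [0.5536, -0.1292, 0.0499]
ee_rot: [-0.707, 0.707, 0.019, -0.018]
contact_force: [0.0, 0.5, -5.2]
width: 0.0436
```

Still hanging (-5.2 N); ease down a touch more, then release.

Call:
jog_arm:
  targets:
    - [0.04,[0,0,-0.001],0]
    - [0.04,[0,0,-0.001],0]
    - [0.04,[0,0,0],0]

```text
clock: 12.68
position: [0.5536, -0.1291, 0.049]
ee_rot: [-0.707, 0.707, 0.019, -0.018]
contact_force: [-2.4, -0.1, 4.3]
width: 0.0436
```

Call:
jog_arm:
  targets:
    - [0.06,[0,0,0],0]
    - [0.085,[0,0,0],0]
    - [0.085,[0,0,0],0]
    - [0.085,[0,0,0.06],0]
    - [0.085,[0,0,0.06],0]
    - [0.085,[-0.007,-0.042,0],0.05]
    - [0.085,[-0.007,-0.042,0],0]
    - [0.085,[-0.006,-0.04,0],0]
    - [0.085,[0,0,0],0]
    - [0.085,[0,0,0],0]

```text
clock: 13.92
position: [0.533, -0.2526, 0.167]
ee_rot: [0.707, -0.706, -0.036, 0.036]
contact_force: [-0.7, 0.6, 1.2]
width: 0.0847
```

```bash
python3 - <<'E'
from h import *
print(manip.get_state()["position"],manip.get_state()["contact_force"])
im,d=get_image("wrist");cv2.imwrite("pics/w3.png",im[:,:,::-1])
E
```

```text
[ 0.53301499 -0.25256922  0.16702753] [-0.66345411  0.62000919  1.20796238]
```

View pics/w3.png

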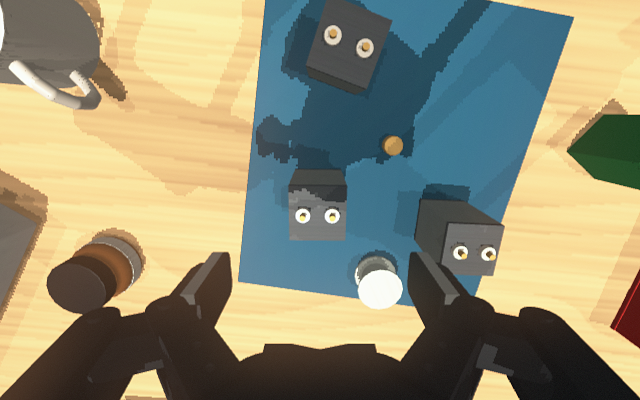

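Call:
jog_arm:
  targets:
    - [0.085,[0,0,-0.05],0]
    - [0.085,[0,0,-0.04],0]
    - [0.085,[0,0,-0.03],0]
    - [0.085,[0,0,0],0]
    - [0.04,[0,0,0],0]
    - [0.04,[0,0,0],0]
    - [0.04,[0,0,0],0]
    - [0.04,[0,0,0],0]

```text
clock: 14.98
position: [0.5343, -0.2535, 0.0491]
ee_rot: [-0.706, 0.707, 0.037, -0.035]
contact_force: [0.5, 0.9, 6.6]
width: 0.0434
```

Call:
jog_arm:
  targets:
    - [0.04,[0,0,0.02],0]
    - [0.04,[0,0,0.03],0]
    - [0.04,[0,0,0],0]
    - [0.04,[0,0,0],0]
    - [0.04,[0,0,0],0]

```text
clock: 15.6
position: [0.5323, -0.2524, 0.0959]
ee_rot: [0.707, -0.706, -0.035, 0.037]
contact_force: [0.3, -0.2, -1.9]
width: 0.0432
```

```bash
python3 wt.py
```

```text
16.3 [ 0.5332 -0.253   0.0974] [-0.01  0.27 -1.69] [0.13897585 0.15233891 0.10155927] [-0.0000e+00 -4.6996e+01 -2.1033e+01  1.0000e-03  6.0000e-03  0.0000e+00] [-0.561  0.418  1.691  0.     1.033 -2.234] 0.043444976017179775
```

Call:
jog_arm:
  targets:
    - [0.04,[0,0,0.05],0]
    - [0.04,[0,0,0.05],0]
    - [0.04,[-0.003,0.054,0],-0.05]
    - [0.04,[-0.003,0.054,0],-0.05]
    - [0.04,[-0.003,0.054,0],-0.05]
    - [0.04,[-0.003,0.054,0],0]
    - [0.04,[-0.003,0.054,0],0]
    - [0.04,[-0.003,0.054,0],0]
    - [0.04,[-0.003,0.054,0],0]
    - [0.04,[-0.003,0.054,0],0]

```text
clock: 17.55
position: [0.5089, 0.1807, 0.1976]
ee_rot: [0.707, -0.707, 0.017, -0.017]
contact_force: [0.8, -0.3, -2.7]
width: 0.0435
```

Call:
jog_arm:
  targets:
    - [0.04,[0,0,0],0]
    - [0.04,[0,0,0],0]

```text
clock: 17.8
position: [0.509, 0.1789, 0.1973]
ee_rot: [-0.707, 0.707, -0.017, 0.016]
contact_force: [-0.1, 0.1, -2.3]
width: 0.0433
```

```bash
python3 - <<'E'
from h import *
im,d=get_image("wrist");cv2.imwrite("pics/w4.png",im[:,:,::-1])
E
```

```text
(no output)
```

View pics/w4.png

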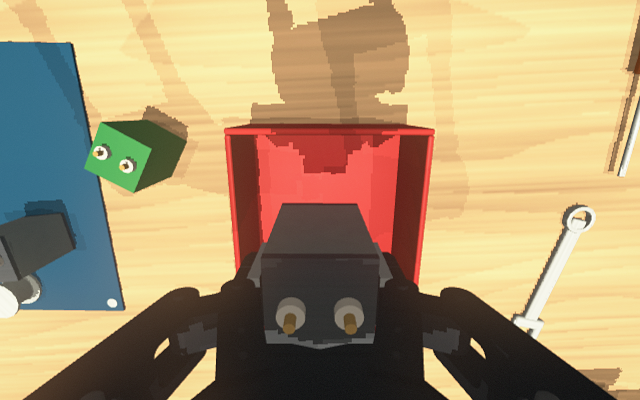

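Call:
jog_arm:
  targets:
    - [0.04,[0,0.004,-0.05],0]
    - [0.04,[0,0,-0.05],0]
    - [0.04,[0,0,-0.03],0]
    - [0.04,[0,0,-0.012],0]
    - [0.04,[0,0,0],0]
    - [0.06,[0,0,0],0]
    - [0.06,[0,0,0],0]
    - [0.06,[0,0,0.0],0]

```text
clock: 18.85
position: [0.5099, 0.1832, 0.0564]
ee_rot: [0.707, -0.707, 0.016, -0.018]
contact_force: [0.4, 0.4, 0.8]
width: 0.0602
```

Call:
jog_arm:
  targets:
    - [0.06,[0,0,0.05],0]
    - [0.06,[0,0,0.06],0]
    - [0.06,[0,0,0.04],0]
    - [0.06,[-0.01,-0.055,0.01],0]
    - [0.085,[-0.014,-0.06,0],-0.06]
    - [0.085,[-0.014,-0.06,0],-0.06]
    - [0.085,[-0.014,-0.06,0],-0.06]
    - [0.085,[-0.014,-0.06,0],0]
    - [0.085,[-0.014,-0.06,0],0]
    - [0.085,[-0.016,-0.06,0],0]

```text
clock: 20.1
position: [0.4127, -0.2338, 0.2161]
ee_rot: [-0.702, 0.703, -0.08, 0.081]
contact_force: [1.1, -0.8, -0.7]
width: 0.0848
```

Call:
jog_arm:
  targets:
    - [0.085,[0,-0.012,-0.04],0]
    - [0.085,[0,0,0],0]
    - [0.085,[0,0,0],0]

```text
clock: 20.48
position: [0.4136, -0.2434, 0.1762]
ee_rot: [0.703, -0.702, 0.08, -0.08]
contact_force: [0.0, -0.3, 0.3]
width: 0.0854
```

```bash
python3 - <<'E'
from h import *
im,d=get_image("wrist");cv2.imwrite("pics/w5.png",im[:,:,::-1])
im,d=get_image("top");cv2.imwrite("pics/top5.png",cv2.resize(im[120:300,210:460,::-1],None,fx=3,fy=3))
E
```

```text
(no output)
```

View pics/w5.png

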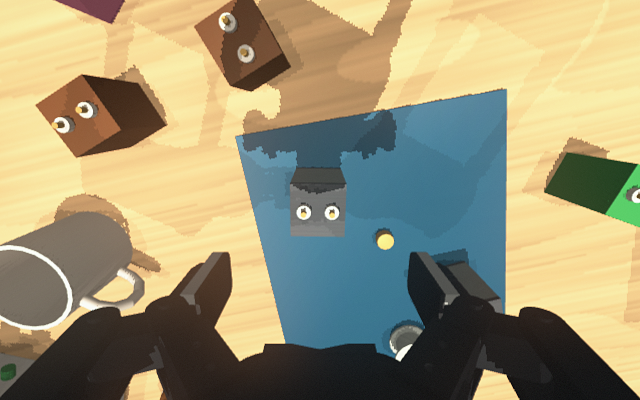

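View pics/top5.png

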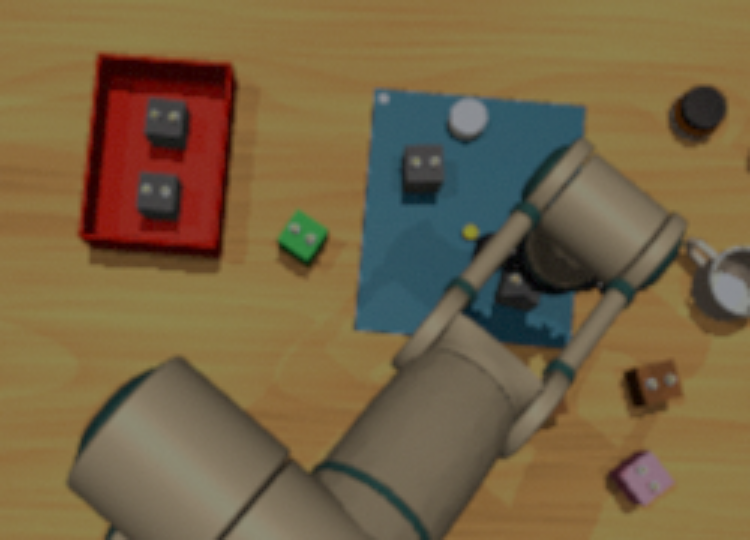

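Both light cans stand in the box, at crop pixels (167,120) and (158,193). I'll lift the fourth can too, so that it is felt and not just inferred.

Call:
jog_arm:
  targets:
    - [0.085,[0,0,-0.05],0]
    - [0.085,[0,0,-0.05],0]
    - [0.085,[0,0,-0.029],0]
    - [0.085,[0,0,0],0]
    - [0.04,[0,0,0],0]
    - [0.04,[0,0,0],0]
    - [0.04,[0,0,0],0]
    - [0.04,[0,0,0],0]

```text
clock: 21.58
position: [0.4143, -0.2448, 0.0481]
ee_rot: [-0.702, 0.703, -0.079, 0.082]
contact_force: [-0.4, -0.5, 4.1]
width: 0.0438
```

Call:
jog_arm:
  targets:
    - [0.04,[0,0,0.015],0]
    - [0.04,[0,0,0.015],0]
    - [0.04,[0,0,0],0]
    - [0.04,[0,0,0],0]
    - [0.04,[0,0,0],0]

```text
clock: 22.2
position: [0.4126, -0.2436, 0.0757]
ee_rot: [0.703, -0.702, 0.081, -0.08]
contact_force: [0.3, -0.2, -5.1]
width: 0.0436
```

```bash
python3 wt.py
```

```text
22.9 [ 0.4132 -0.244   0.0763] [ 0.    0.07 -5.57] [0.10957711 0.12294017 0.16570197] [ 1.0000e-03 -3.9036e+01 -1.9274e+01  4.0000e-03 -4.0000e-03  0.0000e+00] [-0.679  0.303  1.956  0.     0.883 -2.022] 0.04326705050070818
```

Heavy (5.6 N), so it goes back down.

Call:
jog_arm:
  targets:
    - [0.04,[0,0,-0.02],0]
    - [0.04,[0,0,-0.006],0]
    - [0.04,[0,0,-0.001],0]
    - [0.04,[0,0,-0.001],0]
    - [0.04,[0,0,0],0]
    - [0.04,[0,0,0],0]

```text
clock: 23.65
position: [0.4134, -0.2442, 0.0486]
ee_rot: [-0.702, 0.703, -0.08, 0.081]
contact_force: [1.1, 0.1, -5.2]
width: 0.0435
```

Call:
jog_arm:
  targets:
    - [0.04,[0,0,-0.001],0]
    - [0.04,[0,0,-0.001],0]
    - [0.04,[0,0,0],0]

```text
clock: 24.02
position: [0.4134, -0.2442, 0.0481]
ee_rot: [-0.702, 0.703, -0.08, 0.081]
contact_force: [-3.6, 1.9, 9.9]
width: 0.0436
```

Touchdown. Release, rise straight up, and retreat for a clear view.

Call:
jog_arm:
  targets:
    - [0.06,[0,0,0],0]
    - [0.085,[0,0,0],0]
    - [0.085,[0,0,0],0]
    - [0.085,[0,0,0.05],0]
    - [0.085,[0,0,0.06],0]
    - [0.085,[0,0,0.06],0]
    - [0.085,[0,0,0.05],0]
    - [0.085,[-0.04,0.03,0.02],0]
    - [0.085,[0,0.06,0],0]
    - [0.085,[0,0.06,0],0]

```text
clock: 25.28
position: [0.3729, -0.093, 0.2867]
ee_rot: [0.702, -0.702, 0.081, -0.082]
contact_force: [1.4, -0.7, -0.7]
width: 0.0848
```

Call:
jog_arm:
  targets:
    - [0.085,[0,0.06,0],0]
    - [0.085,[0,0.06,0],0]
    - [0.085,[-0.02,0.05,0],0]
    - [0.085,[-0.02,0.05,0],0]
    - [0.085,[-0.02,0.05,0],0]
    - [0.085,[0,0.05,0],0]
    - [0.085,[0,0,0],0]
    - [0.085,[0,0,0],0]

```text
clock: 26.28
position: [0.313, 0.2256, 0.286]
ee_rot: [-0.702, 0.703, -0.08, 0.08]
contact_force: [0.2, -1.2, 0.3]
width: 0.085
```

```bash
python3 - <<'E'
from h import *
im,d=get_image("top");cv2.imwrite("pics/top6.png",cv2.resize(im[120:300,210:460,::-1],None,fx=3,fy=3))
c=camera_model("top");P=cloud(d,c)
for n,(x,y,z) in dict(P2=(.5525,-.1316,.074),P4=(.4143,-.2445,.074),b1=(.603,.178,.075),b2=(.51,.183,.075),spool=(.619,-.183,.034),nut=(.4833,-.1905,.0115)).items():
    m=(np.hypot(P[...,0]-x,P[...,1]-y)<.03)&(abs(P[...,2]-z)<.006)&(d>0);print(n,m.sum(),P[m].mean(0).round(3))
im,d=get_image("side");cv2.imwrite("pics/side6.png",cv2.resize(im[130:340,200:450,::-1],None,fx=2.8,fy=2.8))
E
```

```text
P2 132 [ 0.554 -0.129  0.074]
P4 148 [ 0.416 -0.245  0.074]
b1 137 [0.602 0.177 0.075]
b2 134 [0.513 0.183 0.075]
spool 99 [ 0.622 -0.184  0.034]
nut 77 [ 0.483 -0.19   0.008]
```

View pics/top6.png

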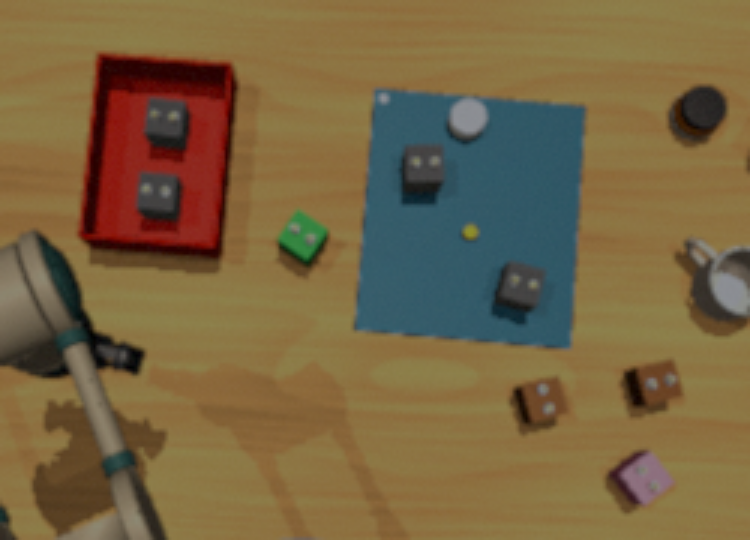

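View pics/side6.png

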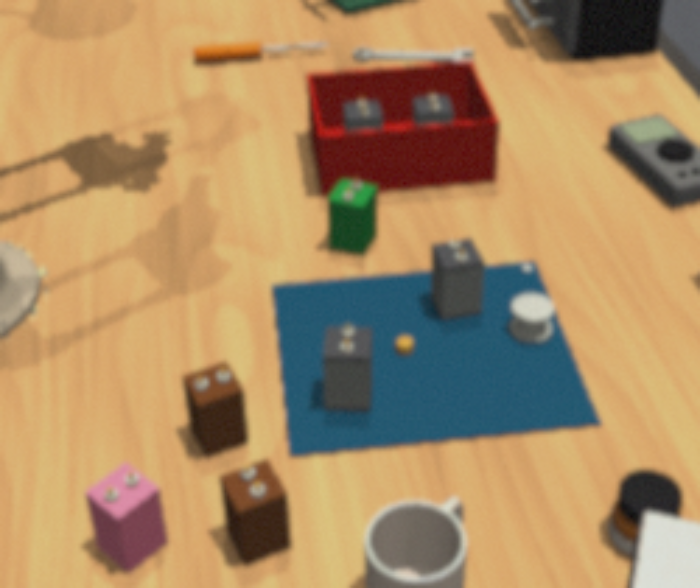

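The pictures show two cans in the box, at crop pixels (167,120) and (158,193). The two heavy ones stand upright on the mat at (423,168) and (521,285), and the bystanders haven't moved.

```bash
python3 -c "
from rig import *
print(sign_off())"
```

```text
the job is handed in; nothing more can be done
None
```

The job is done and handed in at about 26 s of the 72 s. The two light chokes are in the red box, and the two heavy ones are back upright on the mat.

I lifted all four grey chokes and felt their weight at the wrist:

| Where it stood on the mat | Felt weight | Verdict | Where it is now |
|---|---|---|---|
| Near left | 2.3 N | light | reject box |
| Far left | 5.4 N | heavy | mat, upright |
| Far right | 1.7 N | light | reject box |
| Near right | 5.6 N | heavy | mat, upright |

**Last checks:** The top and side pictures show two chokes in the box and two upright on the mat, both within about 3 mm of where they started. The spool and nut measured within about 3 mm of their first readings, which is camera noise. The tools, jar, mug and the coloured look-alikes look unmoved. The arm was clear of everything and no check failed.

**Small disagreement:** The far-right reading of 1.7 N is a little under the 2.1–2.3 N stated for a coreless choke. That fits the sensor's offset, and it is far from the heavy readings.

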